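# Fetch the marker from behind the spray can

### The job

The paint marker is stored in the caddy behind the spray can. Lift the can out and stand it aside on the mat, lay the marker level and centred in the two notches of the marker rest (either way round), then stand the can back inside the same round rim it came from. Set both down gently without dropping them, keep the can upright throughout, and leave the paste tin and the lug nuts where they are.

Things in the scene. Friction and masses are not known exactly. Their poses are not given: they have to be found in the camera images.
- caddy: Fixed grey sheet-metal tray, 184 (x) by 262 (y) mm, on the work surface; yaw up to 0.22 rad. Origin: centre of its underside; front is -x, floor top at 4 mm. Two bays side by side, centred at y = +64 and -64 mm; walls between and outside them 14 mm high, back wall (x = 88 to 92 mm) 26 mm high. Spray can in one bay, paste tin in the other; which is which varies.
- rim_left (a point): Centre of the round steel rim in the caddy's left (+y) bay, on the floor (x = -43, y = 64, z = 4 mm in the caddy): inner diameter 84, outer 92 mm, 6 mm high. The can or the tin stands inside it; behind it (+x) the floor is open.
- rim_right (a point): The same for the right (-y) bay (x = -43, y = -64, z = 4 mm in the caddy).
- spray_can: Upright aerosol can, 66 mm diameter, straight sides up to about 150 mm, 191 mm high with its nozzle (the nozzle is 12 mm wide, from 176 mm up), about 0.2 to 0.4 kg. Origin: centre of its underside; z up. Starts inside one rim of the caddy, on the caddy floor; it blocks a gripper from the marker.
- paint_marker: Whitish marker pen with a green cap, 23 mm thick, 100 mm long along its y axis, 20 g; it does not roll. Origin: centre of its underside. Lies on the caddy floor behind the spray can, about 80 mm from the can's axis, lengthways roughly across the bay (along the caddy's y).
- marker_mid (a point): Centre of the paint marker (11.5 mm above its origin).
- marker_rest: Fixed stand right of the caddy, yaw up to 0.45 rad: dark foot plate 64 (x) by 96 (y) by 8 mm, two aluminium uprights 8 mm thick at y = +34 and -34 mm, each with a notch in its top. The marker lies in both notches along the rest's y axis. Origin: centre of the underside. The mat between rest and caddy is clear; a can can stand round x = 0.63, y = -0.14 m.
- rest_seat (a point): Point midway between the two notches at the height of their floors, 60 mm above the work surface; axes as marker_rest. Notches: open upward and through along y, 33 mm wide, centred on x = 0; lips 14 mm above the notch floors.
- paste_tin: Open paste tin, 76 mm diameter, 60 mm high, standing in the other rim of the caddy; bystander. Origin: centre of its underside.
- lug_nut_1: Lug nut, 21 mm across, 24 mm high, standing behind the paste tin; bystander. Origin: underside.
- lug_nut_2: Second lug nut, as the first; bystander.
There are look-alikes about, which are no part of the job. Leave any yellow look-alike of the paint_marker alone. Leave any black look-alike of the spray_can alone.

How it is judged (in metres and radians):
On the way, in this order (a step that is already met when the one before it is completed fails the run):
1. the can stands upright and released, on a low surface, more than 90 mm from where it stood; the marker still lies where it was (within 15 mm) (distance of spray_can from where it was at the start of the episode above 0.09 m and angle between spray_can's own z axis and vertical below 0.08 rad and height (world z) of spray_can below 0.008 m and contact force between the fingers and spray_can below 0.1 N and distance of marker_mid from where it was at the start of the episode below 0.015 m), for 0.2 s.
2. the marker lies released in both notches of the rest while the can still stands aside (x of marker_mid in the frame of rest_seat between -0.009 and 0.009 m and y of marker_mid in the frame of rest_seat between -0.018 and 0.018 m and z of marker_mid in the frame of rest_seat between 0.0065 and 0.0165 m and angle between the y axis of paint_marker and the y axis of marker_rest, either way round below 0.2 rad and contact force between the fingers and paint_marker below 0.1 N and linear speed of paint_marker below 0.03 m/s and distance of spray_can from where it was at the start of the episode above 0.09 m), for 0.2 s.
At the end, for the whole second after the job is handed in: The marker lies in both notches of the rest, level (its centre within 9 mm across, 18 mm along and 5 mm in height of the seated position), and the can stands upright inside the rim it came from, within 14 mm of where it started; both released and at rest (x of marker_mid in the frame of rest_seat between -0.009 and 0.009 m and y of marker_mid in the frame of rest_seat between -0.018 and 0.018 m and z of marker_mid in the frame of rest_seat between 0.0065 and 0.0165 m and angle between the y axis of paint_marker and the y axis of marker_rest, either way round below 0.2 rad and contact force between the fingers and paint_marker below 0.1 N and linear speed of each of paint_marker, spray_can below 0.03 m/s and distance of spray_can from where it was at the start of the episode below 0.014 m and angle between spray_can's own z axis and vertical below 0.05 rad and contact force between the fingers and spray_can below 0.1 N); the robot touches nothing.
It fails at once if the can tipped by more than 0.35 rad (angle between spray_can's own z axis and vertical above 0.35 rad).
It fails at once if the can or the marker dropped (falling untouched by the fingers at more than 0.5 m/s, some 13 mm of fall) ((contact force between the fingers and spray_can below 0.05 N and linear speed of spray_can above 0.5 m/s) or (contact force between the fingers and paint_marker below 0.05 N and linear speed of paint_marker above 0.5 m/s)).
It fails at once if the paste tin (20 mm) or a lug nut (25 mm) moved (distance of paste_tin from where it was at the start of the episode above 0.02 m or distance of any of lug_nut_1, lug_nut_2 from where it was at the start of the episode above 0.025 m).
It also fails if it takes over 72 s, if anything falls off the work surface, if the arm or the gripper's body presses on something with over 40 N, if the wrist force passes 120 N, or if a joint passes its speed limit or range.

### The arm

A 6-joint arm with a two-finger parallel gripper is mounted at the origin on a cart in front of the work surface, level with it; the furniture and walls round the work are solid. World frame = base frame: x ahead of the robot, y to its left, z up, the work surface at z = 0. Lengths are in mm, angles in rad, forces in N, time in s.
With the tool pointing down it reaches from about 275 to 750 mm from the base axis. Payload 10.2 kg.
Tool frame: the origin (TCP) lies on the centre line of the jaws, within the pads' length; the fingertips stand 19 mm ahead of it and the grasp point (between the pads) is the TCP; z points along the fingers, y is the line along which they close (so a half turn about z gives the same grasp; the last joint's range is limited). The gripper opens to 85 mm and grips with 20 to 120 N. Pads are 22 mm wide; open, the fingers measure 114 mm over their backs; the gripper's body (76 mm by 85 mm) begins 54 mm behind the grasp point. The pads swing forward as they close: fully open they stand 13 mm farther back than shut.
Start: joints at [-1.392, 0.313, 1.498, -0, 1.331, -0.223], TCP at [205.303, -483.2, 250.294] pointing down, gripper open.
Joint ranges: [-2.94, 2.94], [-0.97, 2.17], [0.19, 2.56], [-1.23, 4.37], [0.02, 3.11], [-2.88, 2.88]. Speed limits (rad/s): [2.39, 2.39, 3.01, 3.14, 3.14, 3.14].

### API

Orientations are given as a unit quaternion [w, x, y, z].
In Python, from rig import sense, capture, finish_job, regions_of, mark_of gives the robot as it stands.
- The arm moves only by the tool jog_arm, never from a script. Its argument "series" is text: rows parted by semicolons, each of 7 numbers parted by spaces: the shift along the tool's x, y, z in units of 0.4 m (1.0 is 0.4 m), then the turn, a rotation vector about the tool's x, y, z in units of pi/2 rad (1.0 is pi/2 rad), then the opening, from -1 (shut) to 1 (fully open). A call has 1 to 20 rows; each row is the pose to reach, as a shift and turn from the pose commanded when the call began, along the tool's axes at that moment; what a row does not reach only later rows make up. A row lasts 1/8 s, in which the tool goes at most 62.5 mm and 10.7 degrees, less where a joint would pass 70% of its speed; a pose out of reach is approached as far as the arm can. A call with a number of a shift or a turn outside -1 to 1 is refused whole. A call with a gripper value outside its range is refused whole. The fingers move at their own pace and stop on an object; "grip_force" is the grip in N (left out, the last holds). Time passes only in rows, so rows that repeat a pose let the fingers close. It gives the time, the measured TCP pose, the force, the opening and the grip force at its end, in the units of the state.
- sense(): the state, without advancing time (a new reading comes with each control period).
- capture(name): name is "scene" or "top" or "wrist"; returns a dict with "img" (420x560x3 uint8, red, green, blue), "intrinsics" (3x3 intrinsics, pixels), "R" (3x3) and "t" (3): a world point X has camera coordinates R X + t. Camera axes: x right, y down, z forward; pixel columns grow to the right and rows downward; lengths in mm; the calibration is good to about 2 mm. A picture is of the moment at which its call begins. There is no depth.
- finish_job(): hands the job in; it is judged then, once.
Trained networks look in a picture, given as the dict that the camera call returned (one of the last four; its "shot" number tells which), for a name from the list of things; names that differ only in an ending like _2 or _b are one class to them, and where a whole thing is asked for, a point or a joint stands for the part that bears it (a point fixed in the world has none). Each returns a list of dicts, best first, with "confidence" (0 to 1); they miss things now and then, are a little off and sometimes report something else, mostly with a low value. They report only what shows in the picture. A call takes as long as a camera call. They do not tell look-alikes from the thing itself.
- regions_of(label, picture): "region" (420x560 bool, what is visible of it) and "point" ([row, column] in pixels, amid what is visible of it).
- mark_of(label, picture): "point" ([row, column] in pixels: a listed point, or the origin of a listed thing).
The state is a dict: "time_s": time; "joints": joint angles; "dq": joint speeds; "tau": joint torques, N m; "eef_pos": TCP position; "ee_rot": TCP orientation; "force": force on the tool from outside, world axes, zero at the start; "wrist_torque": the same for the moment, N m; "grip_width": opening from 0.0 (shut) to 1.0 (fully open); "grip_force": force on a finger pad.
Only numpy, scipy, OpenCV 4.12 (cv2) and the standard library are available. Lean on these libraries where they do the work, as an engineer would, in place of code of your own. Each camera call takes 0.05 s, during which the arm holds its last target. There are 200 camera calls.

## Working session

There is one attempt and no reset: what is moved stays moved. The work goes in short steps, Python scripts to look and compute and a tool call to move; the robot and the scene stay as the last step left them, time stands still between calls to the robot, and variables do not carry over. Pictures are saved under pics/ and viewed, at most 10 in all, crops included, and the job is handed in when it is done.

Besides the shell and the picture viewer there is one more tool, called after "Request:" as name(argument=value, ...) on one line, values as JSON. jog_arm: Moves the arm, as the interface text tells. Shifts and turns lie within -1 to 1; 1 stands for 0.4 m of shift or pi/2 rad of turn. Its arguments: {"type":"object","properties":{"series":{"type":"string"},"grip_force":{"type":"number"}},"required":["series"]}

```bash
mkdir -p pics
cat > h.py <<'E'
import numpy as np, cv2
from rig import sense, capture, finish_job, regions_of, mark_of
def ray(p,rc):
    K,R,t=map(np.array,(p["intrinsics"],p["R"],p["t"]))
    d=R.T@np.linalg.solve(K,[rc[1],rc[0],1.]); return -R.T@t,d
def at(p,rc,z):
    o,d=ray(p,rc); return (o+d*(z-o[2])/d[2]).round(1)
def proj(p,X):
    c=np.array(p["intrinsics"])@(np.array(p["R"])@np.array(X,float)+np.array(p["t"])); return (c[:2]/c[2])[::-1].round(1)
def save(p,n): cv2.imwrite(f"pics/{n}.png",p["img"][:,:,::-1])
E
python3 - <<'E'
from h import *
a=capture("scene");b=capture("top")
cv2.imwrite("pics/a.png",cv2.resize(np.vstack([a["img"],b["img"]])[:,:,::-1],None,fx=.71,fy=.71))
save(b,"top0")
for nm,p in(("scene",a),("top",b)):
    print(nm, "cam at",(-np.array(p["R"]).T@np.array(p["t"])).round())
    for l,z in(("caddy",0),("rim_left",4),("rim_right",4),("spray_can",4),("paint_marker",4),("marker_mid",15.5),("marker_rest",0),("rest_seat",60),("paste_tin",4),("lug_nut_1",4)):
        for m in mark_of(l,p): print(l,round(m["confidence"],2),np.round(m["point"]),at(p,m["point"],z))
E
```

```text
scene cam at [ 89. 483. 814.]
caddy 0.67 [258. 222.] [566.  131.3   0. ]
rim_left 0.79 [289. 216.] [519.4 194.5   4. ]
rim_right 0.9 [245. 253.] [534.3  67.1   4. ]
spray_can 0.78 [288. 215.] [522.8 193.4   4. ]
paint_marker 0.85 [270. 186.] [600.  202.9   4. ]
paint_marker 0.62 [335. 272.] [367.3 200.5   4. ]
paint_marker 0.48 [256. 224.] [563.4 127.8   4. ]
marker_mid 0.63 [336. 272.] [362.  206.2  15.5]
marker_rest 0.83 [180. 367.] [ 451.8 -254.9    0. ]
rest_seat 0.77 [164. 371.] [ 446.8 -250.7   60. ]
rest_seat 0.34 [259. 222.] [527.9 159.4  60. ]
paste_tin 0.94 [249. 254.] [526.1  73.9   4. ]
lug_nut_1 0.59 [240. 220.] [601.3 101.5   4. ]
lug_nut_1 0.49 [288. 219.] [516.2 188.6   4. ]
lug_nut_1 0.44 [222. 233.] [612.4  46.9   4. ]
top cam at [ 254.   29. 1129.]
caddy 0.86 [197. 231.] [565.4 131.3   0. ]
caddy 0.27 [186. 205.] [601.5 205.    0. ]
rim_left 0.73 [214. 210.] [517.5 190.9   4. ]
rim_right 0.73 [208. 253.] [529.5  68.1   4. ]
rim_right 0.18 [192. 206.] [584.2 200.7   4. ]
spray_can 0.93 [259. 279.] [378.7   3.8   4. ]
spray_can 0.68 [214. 208.] [517.5 195.7   4. ]
spray_can 0.62 [226. 374.] [ 456.1 -266.6    4. ]
spray_can 0.38 [210. 251.] [524.1  75.2   4. ]
paint_marker 0.81 [266. 208.] [372.4 201.1   4. ]
paint_marker 0.48 [191. 206.] [586.1 202.1   4. ]
marker_mid 0.79 [266. 208.] [371.5 199.3  15.5]
marker_mid 0.56 [199. 232.] [556.1 125.3  15.5]
marker_mid 0.54 [190. 205.] [586.6 201.1  15.5]
marker_rest 0.97 [233. 369.] [ 436.8 -253.7    0. ]
marker_rest 0.62 [190. 205.] [589.4 203.5   0. ]
rest_seat 0.89 [226. 372.] [ 445.2 -248.8   60. ]
paste_tin 0.6 [209. 251.] [526.9  73.6   4. ]
lug_nut_1 0.49 [178. 256.] [616.3  54.5   4. ]
lug_nut_1 0.49 [186. 240.] [596.2 101.6   4. ]
```

View pics/a.png

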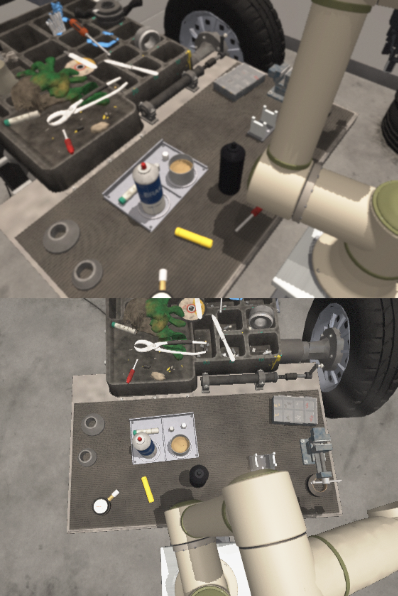

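Run:
```python
from h import *
a=capture("scene");b=capture("top")
A=cv2.resize(a["img"][140:320,130:410],None,fx=2.8,fy=2.8,interpolation=cv2.INTER_CUBIC)
A=A[:300*2]
c1=cv2.resize(b["img"][165:245,175:275],(400,320),interpolation=cv2.INTER_CUBIC)
c2=cv2.resize(b["img"][200:264,340:420],(400,320),interpolation=cv2.INTER_CUBIC)
c3=cv2.resize(a["img"][215:285,160:270],(400,255),interpolation=cv2.INTER_CUBIC)
c4=cv2.resize(a["img"][140:204,330:430],(400,255),interpolation=cv2.INTER_CUBIC)
cv2.imwrite("pics/b.png",np.vstack([np.hstack([c1,c2]),np.hstack([c3,c4])])[:,:,::-1])
print(sense()["ee_rot"])
for nm,p in(("scene",a),("top",b)):
  for l in("spray_can","paint_marker","marker_rest","caddy"):
    for m in regions_of(l,p)[:3]:
        r=m["region"].astype(np.uint8); ys,xs=np.nonzero(r)
        print(nm,l,round(m["confidence"],2),np.round(m["point"]),[ys.min(),ys.max(),xs.min(),xs.max()],r.sum(),
          [at(p,(q[1],q[0]),{"spray_can":4,"paint_marker":15,"marker_rest":70,"caddy":14}[l])[:2].tolist() for q in cv2.boxPoints(cv2.minAreaRect(np.argwhere(r)[:,::-1].astype(np.float32)))])
```

```text
[-9.71475520e-06  9.79888867e-01  1.99544003e-01  1.03206215e-05]
scene spray_can 0.88 [262. 211.] [np.int64(229), np.int64(302), np.int64(186), np.int64(232)] 2504 [[679.3, 138.6], [630.2, 70.2], [472.6, 186.4], [517.6, 245.4]]
scene spray_can 0.73 [265. 226.] [np.int64(197), np.int64(326), np.int64(146), np.int64(291)] 5211 [[661.5, 266.0], [713.7, -45.4], [479.3, -3.7], [464.8, 273.4]]
scene spray_can 0.65 [237. 325.] [np.int64(199), np.int64(275), np.int64(306), np.int64(345)] 2331 [[402.5, 54.1], [521.1, -122.9], [451.0, -167.2], [341.9, 14.2]]
scene paint_marker 0.74 [275. 179.] [np.int64(260), np.int64(287), np.int64(166), np.int64(192)] 340 [[607.2, 253.0], [609.8, 184.1], [583.4, 188.2], [581.9, 256.0]]
scene paint_marker 0.69 [333. 272.] [np.int64(321), np.int64(348), np.int64(246), np.int64(298)] 641 [[410.0, 228.4], [419.3, 205.9], [319.4, 176.5], [312.0, 198.8]]
scene paint_marker 0.66 [264. 229.] [np.int64(197), np.int64(326), np.int64(144), np.int64(291)] 5376 [[655.9, 270.1], [708.4, -40.6], [474.1, 1.2], [459.6, 277.3]]
scene marker_rest 0.96 [176. 369.] [np.int64(14
[... 870 characters left out ...]
.9, 227.8], [417.1, 204.2], [321.2, 172.0], [314.3, 195.2]]
top paint_marker 0.72 [187. 206.] [np.int64(183), np.int64(191), np.int64(188), np.int64(223)] 212 [[603.1, 251.5], [606.6, 151.0], [584.3, 149.8], [580.9, 249.8]]
top marker_rest 0.57 [231. 371.] [np.int64(217), np.int64(243), np.int64(351), np.int64(389)] 765 [[463.8, -188.2], [468.2, -288.7], [405.2, -287.1], [401.0, -188.0]]
top caddy 0.59 [206. 250.] [np.int64(192), np.int64(222), np.int64(240), np.int64(267)] 695 [[574.9, 103.2], [570.3, 26.6], [483.4, 31.6], [488.0, 106.8]]
top caddy 0.57 [190. 234.] [np.int64(160), np.int64(234), np.int64(183), np.int64(280)] 4173 [[651.0, 276.2], [668.7, 4.7], [476.3, -5.2], [460.6, 256.2]]
```

View pics/b.png

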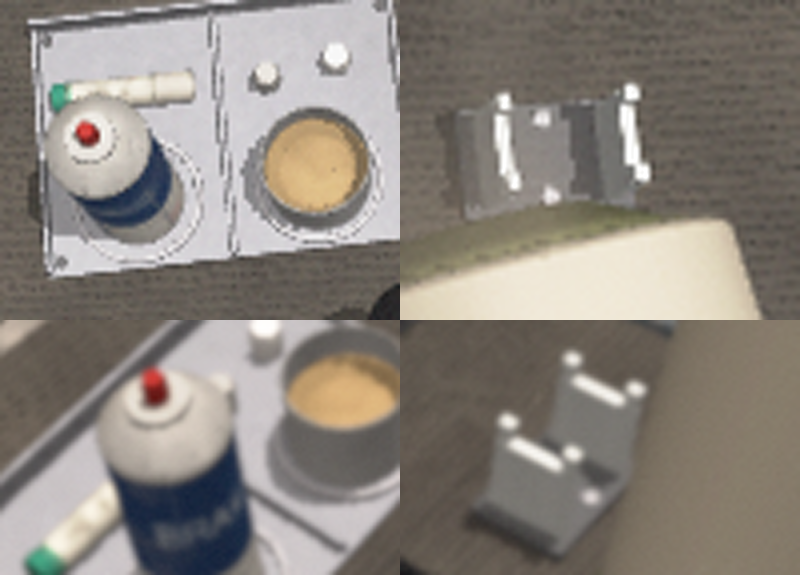

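```bash
cat >> h.py <<'E'
def yaw(s=None):
    w,x,y,z=(s or sense())["ee_rot"]; return np.arctan2(2*(x*y+w*z),1-2*(y*y+z*z))
def rel(*tg):
    "targets (x,y,z[,tool-y direction angle mod pi]) -> jog rows from present pose"
    s=sense(); f=yaw(s); p=np.array(s["eef_pos"]); print("at",p.round(1),"toolx yaw",round(f,3),"j6",round(s["joints"][5],3),"t",s["time_s"])
    X=np.array([np.cos(f),np.sin(f),0]);Y=np.array([np.sin(f),-np.cos(f),0])
    for t in tg:
        d=np.array(t[:3])-p; a=0
        if len(t)>3: a=-(((t[3]+np.pi/2-f)+np.pi/2)%np.pi-np.pi/2)
        print((np.array([d@X,d@Y,-d[2]])/400).round(4),"turn",round(a/(np.pi/2),4))
E
python3 - <<'E'
from h import *
a=capture("scene");b=capture("top")
o1,d1=ray(b,(198.2,196.8));o2,d2=ray(a,(231.5,201.8))
k=np.linalg.lstsq(np.c_[d1,-d2],o2-o1,rcond=None)[0];print("nozzle",o1+k[0]*d1,o2+k[1]*d2, at(b,(198.2,196.8),193),at(a,(231.5,201.8),193))
L=at(b,(230,361.2),60);Rr=at(b,(228.2,386.2),60);print("rest top",L,Rr,(L+Rr)/2,np.linalg.norm(L-Rr),"yaw",np.arctan2(*(L-Rr)[[0,1]])*-1)
S=lambda x,y:at(a,(140+(y-320)/3.984,330+(x-400)/4),60)
L=S(535,454);Rr=S(598,390);print("rest scene",L,Rr,(L+Rr)/2,np.linalg.norm(L-Rr),"yaw",-np.arctan2(*(L-Rr)[[0,1]]))
rel((519,193,300,0.1),(445,-250,300,0.1))
E
```

```text
nozzle [514.69545717 194.54005593 191.34345894] [518.20675448 196.80860041 192.72180062] [514.2 194.2 193. ] [518.  196.9 193. ]
rest top [ 437.  -217.8   60. ] [ 437.8 -285.    60. ] [ 437.4 -251.4   60. ] 67.20476173605557 yaw 0.01190419955831
rest scene [ 442.3 -214.9   60. ] [ 442.8 -283.1   60. ] [ 442.55 -249.     60.  ] 68.20183281994701 yaw 0.007331246951675337
at [ 205.3 -483.2  250.3] toolx yaw 0.402 j6 -0.223 t 1.7
[ 1.3829 -1.2492 -0.1242] turn -0.8079
[ 0.7796 -0.3022 -0.1242] turn -0.8079
```

Request:
jog_arm(series="0.676 -0.346 -0.124 0 0 -0.744 1;0.676 -0.346 -0.124 0 0 -0.744 1;0.676 -0.346 -0.124 0 0 -0.744 1;0.676 -0.346 -0.124 0 0 -0.744 1;0.676 -0.346 -0.124 0 0 -0.744 1;0.676 -0.346 -0.124 0 0 -0.744 1;0.676 -0.346 -0.124 0 0 -0.744 1;0.676 -0.346 -0.124 0 0 -0.744 1;0.676 -0.346 -0.124 0 0 -0.744 1;0.676 -0.346 -0.124 0 0 -0.744 1", grip_force=40)

```text
time_s: 2.95
eef_pos: [400.0, -250.2, 299.9]
ee_rot: [0.0, 0.708, 0.707, 0.0]
force: [-0.2, 0.1, -1.0]
grip_width: 1.0
grip_force: 0.0
```

Run:
```python
from h import *
w=capture("wrist");t=capture("top");s=capture("scene");save(w,"w1")
print("cam",(-np.array(w["R"]).T@np.array(w["t"])).round(), proj(w,(440,-250,60)))
for n,p in(("w",w),("t",t),("s",s)):
  for l,z in(("rest_seat",60),("marker_rest",0)):
    for m in mark_of(l,p)[:1]: print(n,l,m["confidence"],m["point"],at(p,m["point"],z))
rel((517,195,300,0))
```

```text
cam [ 400. -179.  423.] [189.5 311.9]
w rest_seat 0.94 [189.2, 314.1] [ 442.7 -249.7   60. ]
t rest_seat 0.93 [229.8, 375.7] [ 435.2 -256.5   60. ]
t marker_rest 0.63 [231.6, 368.3] [ 441.5 -251.1    0. ]
s rest_seat 0.77 [159.8, 371.7] [ 453.  -265.3   60. ]
at [ 400.  -250.1  299.9] toolx yaw 1.57 j6 -0.807 t 3.4
[ 1.1128e+00  2.9200e-01 -3.0000e-04] turn -0.0002
```

View pics/w1.png

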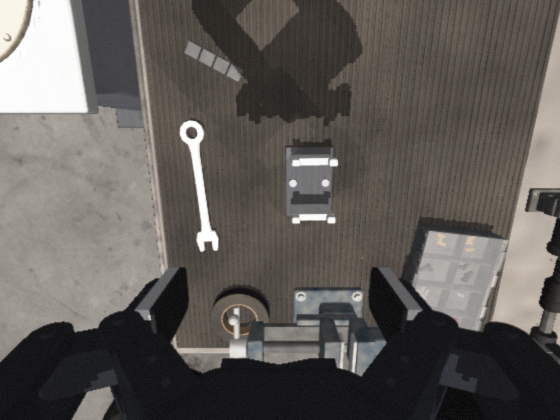

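Request:
jog_arm(series="0.94 0.292 0 0 0 0 1;0.94 0.292 0 0 0 0 1;0.94 0.292 0 0 0 0 1;0.94 0.292 0 0 0 0 1;0.94 0.292 0 0 0 0 1;0.94 0.292 0 0 0 0 1;0.94 0.292 0 0 0 0 1;0.94 0.292 0 0 0 0 1;0.94 0.292 0 0 0 0 1")

```text
time_s: 4.53
eef_pos: [516.9, 124.6, 299.9]
ee_rot: [0.0, 0.708, 0.707, -0.0]
force: [-0.6, -0.0, 0.2]
grip_width: 0.999
grip_force: 0.0
```

Run:
```python
from h import *
w=capture("wrist");save(w,"w2")
print("cam",(-np.array(w["R"]).T@np.array(w["t"])).round())
print("rest yaw check needs w1: use earlier")
for l,z in(("spray_can",4),("rim_left",4),("rim_right",4),("marker_mid",15.5),("paint_marker",4),("caddy",0),("lug_nut_1",4)):
    for m in mark_of(l,w)[:2]: print(l,round(m["confidence"],2),m["point"],at(w,m["point"],z))
h=cv2.cvtColor(w["img"],cv2.COLOR_RGB2HSV)
red=((h[...,0]<8)|(h[...,0]>172))&(h[...,1]>150)&(h[...,2]>90)
n,lab,st,c=cv2.connectedComponentsWithStats(red.astype(np.uint8))
for i in range(1,n):
    if st[i,4]>30: print("red",st[i],c[i],at(w,c[i][::-1],191))
for m in regions_of("paint_marker",w)[:2]:
    bx=cv2.boxPoints(cv2.minAreaRect(np.argwhere(m["region"])[:,::-1].astype(np.float32))); print(m["confidence"],[at(w,q[::-1],15.5)[:2].tolist() for q in bx])
rel((517,195,300,0))
```

```text
cam [517. 196. 423.]
rest yaw check needs w1: use earlier
spray_can 0.85 [262.7, 194.9] [392.2   3.4   4. ]
rim_left 0.51 [126.2, 336.4] [592.8 197.9   4. ]
rim_left 0.46 [234.9, 341.9] [608.5  47.    4. ]
marker_mid 0.88 [123.9, 337.8] [592.3 200.7  15.5]
marker_mid 0.74 [126.1, 157.9] [363.1 198.3  15.5]
paint_marker 0.77 [118.2, 341.9] [599.4 207.9   4. ]
paint_marker 0.65 [123.0, 163.4] [366.3 202.3   4. ]
caddy 0.78 [176.4, 311.0] [561.8 131.4   0. ]
lug_nut_1 0.73 [232.0, 341.3] [607.3  51.4   4. ]
lug_nut_1 0.44 [201.7, 339.1] [601.8  96.3   4. ]
red [537  59  23  26 393] [550.87022901  70.82188295] [705.4 233.5 191. ]
red [271 120  16  16 196] [278.58163265 127.58673469] [517.  196.1 191. ]
red [109 238  14  25 292] [115.35958904 250.21232877] [384.  100.4 191. ]
0.84 [[311.4, 197.9], [412.7, 225.8], [418.2, 202.9], [315.3, 174.2]]
0.56 [[584.2, 150.2], [581.5, 250.2], [602.1, 249.8], [606.4, 149.8]]
at [517.  125.7 299.9] toolx yaw 1.57 j6 0.019 t 4.975
[ 0.1732  0.     -0.0002] turn -0.0004
```

View pics/w2.png

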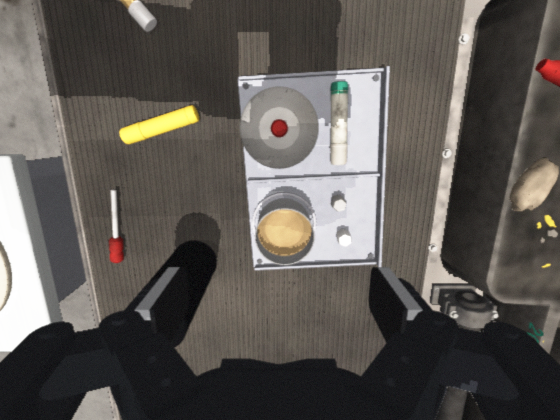

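Request:
jog_arm(series="0.1757 0 0 0 0 0 1;0.1757 0 0 0 0 0 1;0.1757 0 0 0 0 0 1;0.1757 0 0.1 0 0 0 1;0.1757 0 0.2 0 0 0 1;0.1757 0 0.27 0 0 0 1;0.1757 0 0.33 0 0 0 1;0.1757 0 0.36 0 0 0 1;0.1757 0 0.385 0 0 0 1;0.1757 0 0.385 0 0 0 1;0.1757 0 0.385 0 0 0 1")

```text
time_s: 6.35
eef_pos: [517.3, 196.2, 146.6]
ee_rot: [0.0, 0.707, 0.707, 0.001]
force: [0.4, -0.1, 0.3]
grip_width: 1.0
grip_force: 0.0
```

Request:
jog_arm(series="0 0 0 0 0 0 0.6;0 0 0 0 0 0 0.4;0 0 0 0 0 0 0.2;0 0 0 0 0 0 0;0 0 0 0 0 0 0;0 0 0 0 0 0 0")

```text
time_s: 7.1
eef_pos: [517.4, 196.3, 146.8]
ee_rot: [0.0, 0.707, 0.707, 0.001]
force: [-0.1, -0.8, 5.5]
grip_width: 0.754
grip_force: 45.1
```

Request:
jog_arm(series="0 0 -0.01 0 0 0 -0.3;0 0 -0.04 0 0 0 -0.3;0 0 -0.09 0 0 0 -0.3;0 0 -0.16 0 0 0 -0.3;0 0 -0.22 0 0 0 -0.3;0 0 -0.25 0 0 0 -0.3;0 0 -0.25 0 0 0 -0.3")

```text
time_s: 7.98
eef_pos: [517.1, 196.2, 246.3]
ee_rot: [0.0, 0.707, 0.707, 0.0]
force: [0.4, -0.7, -1.7]
grip_width: 0.755
grip_force: 44.9
```

Request:
jog_arm(series="-0.04 0.01 0 0 0 0 -0.3;-0.11 0.04 0 0 0 0 -0.3;-0.2 0.07 0 0 0 0 -0.3;-0.3 0.1 0 0 0 0 -0.3;-0.4 0.13 0 0 0 0 -0.3;-0.5 0.17 0 0 0 0 -0.3;-0.6 0.2 0 0 0 0 -0.3;-0.7 0.24 0 0 0 0 -0.3;-0.78 0.27 0 0 0 0 -0.3;-0.82 0.28 0 0 0 0 -0.3;-0.84 0.2825 0 0 0 0 -0.3;-0.84 0.2825 0 0 0 0 -0.3;-0.84 0.2825 0 0 0 0 -0.3")

```text
time_s: 9.6
eef_pos: [629.8, -138.9, 246.1]
ee_rot: [-0.0, 0.707, 0.707, 0.0]
force: [0.2, -0.1, -1.5]
grip_width: 0.758
grip_force: 45.0
```

Run:
```python
from h import *
s=capture("scene");t=capture("top")
cv2.imwrite("pics/c.png",cv2.resize(np.vstack([s["img"][60:360],t["img"][100:400]])[:,:,::-1],None,fx=.9,fy=.9))
q=sense();print(q["eef_pos"],q["grip_width"],q["grip_force"],q["force"],q["time_s"])
```

```text
[ 629.83690589 -139.01825524  246.13335684] 0.7598716607861156 45.01287809594942 [-0.91611704  0.07131926 -2.02746545] 9.7
```

View pics/c.png

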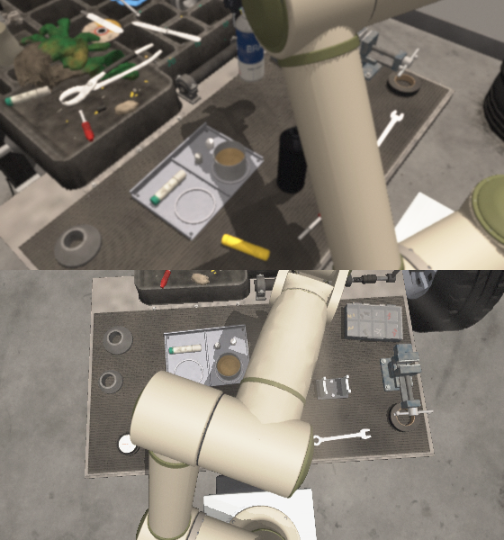

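Request:
jog_arm(series="0 0 0.03 0 0 0 -0.3;0 0 0.09 0 0 0 -0.3;0 0 0.16 0 0 0 -0.3;0 0 0.21 0 0 0 -0.3;0 0 0.235 0 0 0 -0.3;0 0 0.245 0 0 0 -0.3;0 0 0.25 0 0 0 -0.3;0 0 0.253 0 0 0 -0.3;0 0 0.256 0 0 0 -0.3;0 0 0.258 0 0 0 -0.3;0 0 0.258 0 0 0 -0.3")

```text
time_s: 11.08
eef_pos: [630.0, -139.9, 142.9]
ee_rot: [0.0, 0.707, 0.707, 0.0]
force: [-0.3, 1.0, -1.8]
grip_width: 0.76
grip_force: 45.1
```

Not yet in contact; creep down.

Request:
jog_arm(series="0 0 0.002 0 0 0 -0.3;0 0 0.004 0 0 0 -0.3;0 0 0.005 0 0 0 -0.3;0 0 0.005 0 0 0 -0.3")

```text
time_s: 11.58
eef_pos: [630.0, -140.1, 142.8]
ee_rot: [0.001, 0.707, 0.707, 0.0]
force: [-3.9, 1.9, 10.9]
grip_width: 0.755
grip_force: 46.5
```

Request:
jog_arm(series="0 0 -0.002 0 0 0 0.6;0 0 -0.002 0 0 0 0.8;0 0 -0.002 0 0 0 1;0 0 -0.002 0 0 0 1;0 0 -0.002 0 0 0 1;0 0 -0.02 0 0 0 1;0 0 -0.08 0 0 0 1;0 0 -0.2 0 0 0 1;0 0 -0.32 0 0 0 1;0 0 -0.4 0 0 0 1;0 0 -0.4 0 0 0 1")

```text
time_s: 12.95
eef_pos: [630.4, -140.0, 304.0]
ee_rot: [0.003, 0.707, 0.707, 0.001]
force: [0.6, -0.5, -0.4]
grip_width: 1.001
grip_force: 0.0
```

Run:
```python
from h import *
w=capture("wrist");q=sense();print(q["eef_pos"],q["time_s"],"black/can proj",proj(w,(630,-140,191)))
for m in mark_of("spray_can",w)[:2]: print(m["confidence"],m["point"],at(w,m["point"],0))
h=cv2.cvtColor(w["img"],cv2.COLOR_RGB2HSV)
red=((h[...,0]<8)|(h[...,0]>172))&(h[...,1]>150)&(h[...,2]>90)
n,lab,st,c=cv2.connectedComponentsWithStats(red.astype(np.uint8))
for i in range(1,n):
    if st[i,4]>30: print("red",st[i],c[i],at(w,c[i][::-1],187))
rel((592.5,128,300,0.02))
```

```text
[ 629.96530116 -139.87979079  301.58627594] 13.0 black/can proj [219.8 277.3]
0.76 [69.0, 86.4] [388.1   2.4   0. ]
0.67 [273.2, 130.8] [ 406.1 -282.8    0. ]
red [271 209  13  16 177] [276.98870056 216.74011299] [ 629.7 -138.6  187. ]
at [ 629.7 -139.8  300.2] toolx yaw 1.57 j6 -0.399 t 13.05
[ 6.694e-01 -9.320e-02  5.000e-04] turn -0.0129
```

Request:
jog_arm(series="0.15 -0.02 0 0 0 0 0.5;0.3 -0.04 0 0 0 0 0.1;0.45 -0.06 0 0 0 0 0.1;0.55 -0.08 0.05 0 0 0 0.1;0.65 -0.093 0.1 0 0 0 0.1;0.6694 -0.093 0.2 0 0 0 0.1;0.6694 -0.093 0.2 0 0 0 0.1;0.6694 -0.093 0.2 0 0 0 0.1;0.6694 -0.093 0.2 0 0 0 0.1")

```text
time_s: 14.18
eef_pos: [593.4, 127.2, 222.2]
ee_rot: [0.001, 0.708, 0.707, 0.001]
force: [-0.3, 1.0, -0.7]
grip_width: 0.548
grip_force: 0.0
```

Run:
```python
from h import *
w=capture("wrist");save(w,"w3");q=sense();print(q["eef_pos"],q["grip_width"])
for l,z in(("marker_mid",15.5),("rim_left",4),("caddy",0)):
    for m in mark_of(l,w)[:2]: print(l,round(m["confidence"],2),m["point"],at(w,m["point"],z))
for m in regions_of("paint_marker",w)[:2]:
    r=cv2.minAreaRect(np.argwhere(m["region"])[:,::-1].astype(np.float32))
    bx=[at(w,q[::-1],18)[:2] for q in cv2.boxPoints(r)]; print(m["confidence"],r[0],at(w,r[0][::-1],20),np.round(bx,1).tolist())
rel((592.5,200,26,0.03))
```

```text
[593.26376112 127.32709933 221.96104192] 0.5497474401693123
marker_mid 0.9 [126.1, 56.4] [364.9 200.6  15.5]
marker_mid 0.57 [126.5, 277.9] [593.2 199.9  15.5]
rim_left 0.85 [132.2, 208.2] [518.4 194.2   4. ]
caddy 0.9 [189.3, 251.6] [563.1 131.2   0. ]
0.63 (57.45001220703125, 126.85000610351562) [369.  199.8  20. ] [[312.7, 195.1], [417.8, 226.3], [422.1, 204.5], [314.9, 172.0]]
0.55 (278.28887939453125, 123.52922058105469) [593.6 202.8  20. ] [[581.2, 250.8], [602.0, 251.5], [607.2, 150.4], [584.5, 149.5]]
at [592.9 127.7 221.1] toolx yaw 1.57 j6 0.02 t 14.425
[ 0.1808 -0.0011  0.4878] turn -0.0195
```

View pics/w3.png

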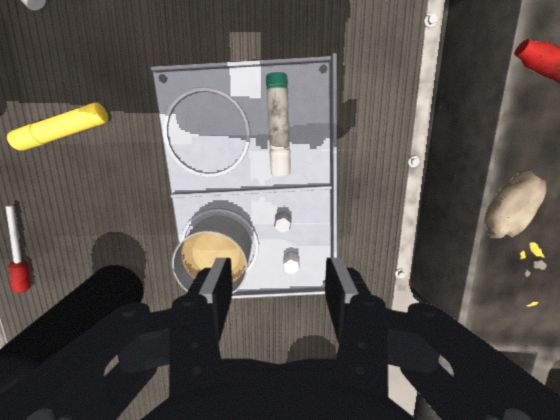

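Request:
jog_arm(series="0.182 0.0015 0 0 0 -0.026 0.1;0.182 0.0015 0.1 0 0 -0.026 0.1;0.182 0.0015 0.2 0 0 -0.026 0.1;0.182 0.0015 0.3 0 0 -0.026 0.1;0.182 0.0015 0.38 0 0 -0.026 0.1;0.182 0.0015 0.44 0 0 -0.026 0.1;0.182 0.0015 0.47 0 0 -0.026 0.1;0.182 0.0015 0.485 0 0 -0.026 0.1;0.182 0.0015 0.485 0 0 -0.026 0.1;0.182 0.0015 0.485 0 0 -0.026 0.1", grip_force=25)

```text
time_s: 15.68
eef_pos: [593.9, 200.8, 27.6]
ee_rot: [0.0, 0.693, 0.721, 0.001]
force: [0.3, -0.7, -0.1]
grip_width: 0.549
grip_force: 0.0
```

Request:
jog_arm(series="0 0 0 0 0 0 -0.1;0 0 0 0 0 0 -0.25;0 0 0 0 0 0 -0.4;0 0 0 0 0 0 -0.6;0 0 0 0 0 0 -0.7;0 0 0 0 0 0 -0.7")

```text
time_s: 16.42
eef_pos: [593.5, 200.7, 26.9]
ee_rot: [0.0, 0.693, 0.721, 0.0]
force: [-0.7, 0.0, 2.7]
grip_width: 0.258
grip_force: 25.6
```

Request:
jog_arm(series="0 0 -0.03 0 0 0 -0.7;0 0 -0.1 0 0 0 -0.7;0 0 -0.22 0 0 0 -0.7;0 0 -0.34 0 0 0 -0.7;0 0 -0.46 0 0 0 -0.7;-0.05 -0.02 -0.58 0 0 0 -0.7;-0.15 -0.05 -0.67 0 0 0 -0.7;-0.27 -0.09 -0.68 0 0 0 -0.7;-0.4 -0.14 -0.68 0 0 0 -0.7;-0.53 -0.18 -0.68 0 0 0 -0.7;-0.66 -0.23 -0.68 0 0 0 -0.7;-0.78 -0.27 -0.68 0 0 0 -0.7;-0.87 -0.3 -0.68 0 0 0 -0.7;-0.89 -0.311 -0.68 0 0 0 -0.7;-0.89 -0.311 -0.68 0 0 0 -0.7")

```text
time_s: 18.3
eef_pos: [483.4, -159.8, 299.0]
ee_rot: [0.0, 0.693, 0.721, 0.0]
force: [-0.2, 1.2, 0.1]
grip_width: 0.258
grip_force: 25.3
```

Run:
```python
from h import *
q=sense();print(q["grip_width"],q["grip_force"])
rel((442,-310,220,0.0))
```

```text
0.25810615021627203 25.253077447414398
at [ 483.4 -159.8  299. ] toolx yaw 1.611 j6 -0.59 t 18.3
[-0.371  -0.1184  0.1976] turn 0.0254
```

Request:
jog_arm(series="-0.1 -0.03 0.04 0 0 0.025 -0.7;-0.2 -0.06 0.1 0 0 0.025 -0.7;-0.3 -0.09 0.15 0 0 0.025 -0.7;-0.35 -0.11 0.19 0 0 0.025 -0.7;-0.371 -0.118 0.1976 0 0 0.025 -0.7;-0.371 -0.118 0.1976 0 0 0.025 -0.7;-0.371 -0.118 0.1976 0 0 0.025 -0.7")

```text
time_s: 19.18
eef_pos: [443.0, -309.4, 220.5]
ee_rot: [0.001, 0.706, 0.708, 0.0]
force: [-0.1, 0.0, -0.1]
grip_width: 0.258
grip_force: 25.3
```

Run:
```python
from h import *
w=capture("wrist");save(w,"w4")
for m in mark_of("rest_seat",w)[:2]: print(m["confidence"],m["point"],at(w,m["point"],60))
g=w["img"].min(2)>200
n,lab,st,c=cv2.connectedComponentsWithStats(g.astype(np.uint8))
P=proj(w,(442,-250,60));print("proj",P)
for i in range(1,n):
    if 15<st[i,4]<900 and np.hypot(*(c[i][::-1]-P))<110:
        r=cv2.minAreaRect(np.argwhere(lab==i)[:,::-1].astype(np.float32));print(st[i],c[i].round(1),at(w,c[i][::-1],60),"74:",at(w,c[i][::-1],74),np.round(r[1:],2) if 0 else r[1:])
rel((442,-250,150))
```

```text
proj [141.5 277.4]
[248  98   7   6  29] [251.5  99.7] [ 419.4 -214.9   60. ] 74: [ 420.6 -216.    74. ] ((5.0, 6.0), 90.0)
[258  98  37   8 238] [276.1 101.7] [ 440.8 -216.4   60. ] 74: [ 440.9 -217.5   74. ] ((7.0, 36.0), 90.0)
[299  98   7   5  28] [302.   99.7] [ 463.2 -214.7   60. ] 74: [ 462.2 -215.9   74. ] ((4.0, 6.0), 90.0)
[294 136   8   9  48] [297.4 139.8] [ 459.9 -248.4   60. ] 74: [ 459.  -247.9   74. ] ((6.708203315734863, 7.602630138397217), 26.56505012512207)
[252 142   9   4  22] [256.3 143.3] [ 423.  -251.6   60. ] 74: [ 423.9 -251.    74. ] ((3.0, 8.0), 90.0)
[259 176  12   3  19] [263.3 176.4] [ 429.  -281.5   60. ] 74: [ 429.7 -279.4   74. ] ((2.0, 11.0), 90.0)
[248 178  10   9  72] [252.  181.9] [ 418.3 -286.6   60. ] 74: [ 419.5 -284.3   74. ] ((9.0, 8.0), 0.0)
[298 178   8   8  38] [302.5 181.4] [ 465.4 -286.1   60. ] 74: [ 464.3 -283.7   74. ] ((9.550673484802246, 5.085422992706299), 60.2551155090332)
at [ 442.9 -309.6  220.3] toolx yaw 1.573 j6 -0.829 t 19.275
[ 0.1489 -0.0018  0.1758] turn 0.0
```

View pics/w4.png

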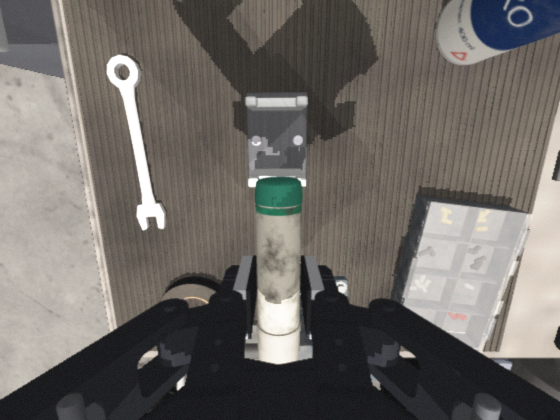

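Request:
jog_arm(series="0.08 -0.003 0 0 0 0 -0.7;0.149 -0.003 0.05 0 0 0 -0.7;0.149 -0.003 0.13 0 0 0 -0.7;0.149 -0.003 0.21 0 0 0 -0.7;0.149 -0.003 0.26 0 0 0 -0.7;0.149 -0.003 0.29 0 0 0 -0.7;0.149 -0.003 0.31 0 0 0 -0.7;0.149 -0.003 0.325 0 0 0 -0.7;0.149 -0.003 0.333 0 0 0 -0.7;0.149 -0.003 0.338 0 0 0 -0.7;0.149 -0.003 0.338 0 0 0 -0.7")

```text
time_s: 20.65
eef_pos: [441.1, -250.7, 84.6]
ee_rot: [0.0, 0.707, 0.708, -0.0]
force: [-0.4, 0.6, -0.1]
grip_width: 0.257
grip_force: 25.2
```

Request:
jog_arm(series="0 0 0.002 0 0 0 -0.7;0 0 0.004 0 0 0 -0.7;0 0 0.005 0 0 0 -0.7;0 0 0.005 0 0 0 -0.7")

```text
time_s: 21.15
eef_pos: [441.1, -250.7, 82.8]
ee_rot: [0.0, 0.707, 0.708, -0.0]
force: [-1.4, 0.4, 4.6]
grip_width: 0.258
grip_force: 26.0
```

Request:
jog_arm(series="0 0 0 0 0 0 -0.4;0 0 0 0 0 0 -0.3;0 0 0 0 0 0 -0.1;0 0 0 0 0 0 0.1;0 0 0 0 0 0 0.1;0 0 0 0 0 0 0.1;0 0 -0.02 0 0 0 0.1;0 0 -0.08 0 0 0 0.1;0 0 -0.2 0 0 0 0.1;0 0 -0.33 0 0 0 0.5;0 0 -0.46 0 0 0 1;0 0 -0.55 0 0 0 1;0 0 -0.55 0 0 0 1")

```text
time_s: 22.78
eef_pos: [441.6, -251.0, 305.5]
ee_rot: [0.003, 0.707, 0.708, 0.0]
force: [-0.4, 1.5, -0.7]
grip_width: 0.996
grip_force: 0.0
```

Run:
```python
from h import *
w=capture("wrist");s=capture("scene")
cv2.imwrite("pics/d.png",np.hstack([w["img"][80:380,160:460],cv2.resize(s["img"][110:260,280:430],(300,300))])[:,:,::-1])
for m in mark_of("marker_mid",w)[:2]: print(m["confidence"],m["point"],at(w,m["point"],71.5))
for m in regions_of("paint_marker",w)[:2]:
    bx=cv2.boxPoints(cv2.minAreaRect(np.argwhere(m["region"])[:,::-1].astype(np.float32))); print(m["confidence"],[at(w,q[::-1],71.5)[:2].tolist() for q in bx])
rel((629.7,-139,302,0))
```

```text
0.77 [[430.2, -200.5], [451.0, -200.2], [453.5, -302.3], [431.0, -302.6]]
at [ 440.8 -250.4  301.4] toolx yaw 1.572 j6 -0.749 t 22.975
[ 0.2778  0.4726 -0.0015] turn 0.0008
```

View pics/d.png

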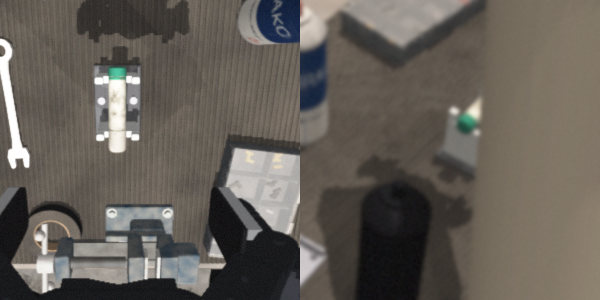

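Request:
jog_arm(series="0.07 0.12 0 0 0 0 1;0.14 0.24 0 0 0 0 1;0.21 0.36 0 0 0 0 1;0.2778 0.4726 0 0 0 0 1;0.2778 0.4726 0 0 0 0 1;0.2778 0.4726 0 0 0 0 1;0.2778 0.4726 0.1 0 0 0 1;0.2778 0.4726 0.2 0 0 0 1;0.2778 0.4726 0.28 0 0 0 1;0.2778 0.4726 0.34 0 0 0 1;0.2778 0.4726 0.375 0 0 0 1;0.2778 0.4726 0.395 0 0 0 1;0.2778 0.4726 0.395 0 0 0 1;0.2778 0.4726 0.395 0 0 0 1", grip_force=40)

```text
time_s: 24.72
eef_pos: [630.3, -139.4, 145.4]
ee_rot: [0.001, 0.707, 0.708, 0.0]
force: [0.5, -0.3, 0.8]
grip_width: 0.998
grip_force: 0.0
```

Request:
jog_arm(series="0 0 0 0 0 0 0.6;0 0 0 0 0 0 0.4;0 0 0 0 0 0 0.2;0 0 0 0 0 0 0;0 0 0 0 0 0 0;0 0 0 0 0 0 0")

```text
time_s: 25.48
eef_pos: [630.4, -139.5, 145.4]
ee_rot: [0.001, 0.707, 0.708, 0.0]
force: [-1.8, -0.2, 6.8]
grip_width: 0.755
grip_force: 45.1
```

Request:
jog_arm(series="0 0 -0.01 0 0 0 -0.3;0 0 -0.04 0 0 0 -0.3;0 0 -0.09 0 0 0 -0.3;0 0 -0.16 0 0 0 -0.3;0 0 -0.22 0 0 0 -0.3;0 0 -0.26 0 0 0 -0.3;0 0 -0.26 0 0 0 -0.3;0 0 -0.26 0 0 0 -0.3")

```text
time_s: 26.48
eef_pos: [629.7, -139.2, 247.3]
ee_rot: [-0.001, 0.707, 0.708, -0.0]
force: [0.2, 0.5, -2.3]
grip_width: 0.753
grip_force: 44.8
```

Run:
```python
from h import *
q=sense();print(q["grip_width"],q["grip_force"])
rel((517.3,196,247,0))
```

```text
0.7527200382350672 44.79433015192626
at [ 629.7 -139.2  247.3] toolx yaw 1.572 j6 -0.4 t 26.475
[ 8.382e-01 -2.799e-01  7.000e-04] turn 0.0008
```

Request:
jog_arm(series="0.04 -0.01 0 0 0 0 -0.3;0.11 -0.04 0 0 0 0 -0.3;0.2 -0.07 0 0 0 0 -0.3;0.3 -0.1 0 0 0 0 -0.3;0.4 -0.13 0 0 0 0 -0.3;0.5 -0.17 0 0 0 0 -0.3;0.6 -0.2 0 0 0 0 -0.3;0.7 -0.235 0 0 0 0 -0.3;0.78 -0.26 0 0 0 0 -0.3;0.82 -0.275 0 0 0 0 -0.3;0.838 -0.28 0 0 0 0 -0.3;0.838 -0.28 0 0 0 0 -0.3;0.838 -0.28 0.05 0 0 0 -0.3;0.838 -0.28 0.12 0 0 0 -0.3;0.838 -0.28 0.17 0 0 0 -0.3;0.838 -0.28 0.2 0 0 0 -0.3;0.838 -0.28 0.2 0 0 0 -0.3")

```text
time_s: 28.6
eef_pos: [517.6, 195.2, 168.0]
ee_rot: [-0.0, 0.707, 0.707, -0.0]
force: [-0.3, -0.3, -2.4]
grip_width: 0.751
grip_force: 44.9
```

Run:
```python
from h import *
s=capture("scene");q=sense();print(q["grip_width"])
cv2.imwrite("pics/e.png",cv2.resize(s["img"][180:330,120:320],None,fx=3,fy=3)[:,:,::-1])
rel((517.3,196,149.4,0))
```

```text
0.7503468113237038
at [517.9 195.4 168.8] toolx yaw 1.571 j6 0.149 t 28.65
[ 0.0014 -0.0016  0.0486] turn 0.0004
```

View pics/e.png

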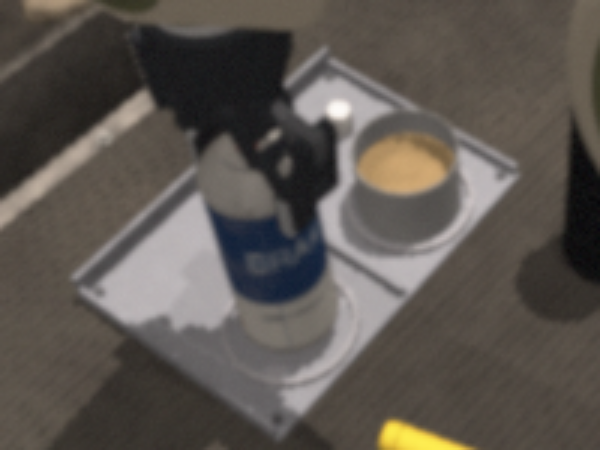

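The can is upright above the left rim, with its bottom around (290,340) in the crop and the rim around it. I'll lower it.

Request:
jog_arm(series="0 -0.001 0.015 0 0 0 -0.3;0 -0.001 0.028 0 0 0 -0.3;0 -0.001 0.036 0 0 0 -0.3;0 -0.001 0.041 0 0 0 -0.3;0 -0.001 0.044 0 0 0 -0.3;0 -0.001 0.046 0 0 0 -0.3;0 -0.001 0.046 0 0 0 -0.3")

```text
time_s: 29.52
eef_pos: [517.2, 195.8, 150.1]
ee_rot: [0.0, 0.707, 0.708, 0.0]
force: [-0.1, -0.2, -2.1]
grip_width: 0.755
grip_force: 45.0
```

Request:
jog_arm(series="0 0 0.002 0 0 0 -0.3;0 0 0.004 0 0 0 -0.3;0 0 0.006 0 0 0 -0.3;0 0 0.006 0 0 0 -0.3")

```text
time_s: 30.02
eef_pos: [517.4, 195.9, 149.3]
ee_rot: [0.0, 0.707, 0.708, 0.0]
force: [-4.1, -1.3, 12.3]
grip_width: 0.758
grip_force: 46.5
```

Request:
jog_arm(series="0 0 0.002 0 0 0 0.6;0 0 0.002 0 0 0 0.8;0 0 0.002 0 0 0 1;0 0 0.002 0 0 0 1;0 0 0.002 0 0 0 1;0 0 -0.02 0 0 0 1;0 0 -0.08 0 0 0 1;0 0 -0.2 0 0 0 1;0 0 -0.32 0 0 0 1;0 0 -0.4 0 0 0 1;0 0 -0.4 0 0 0 1;0 0 -0.4 0 0 0 1")

```text
time_s: 31.52
eef_pos: [516.9, 195.7, 307.0]
ee_rot: [-0.0, 0.707, 0.708, -0.0]
force: [0.4, -0.4, -0.9]
grip_width: 1.004
grip_force: 0.0
```

Run:
```python
from h import *
w=capture("wrist");s=capture("scene");t=capture("top")
h=cv2.cvtColor(w["img"],cv2.COLOR_RGB2HSV)
red=((h[...,0]<8)|(h[...,0]>172))&(h[...,1]>150)&(h[...,2]>90)
n,lab,st,c=cv2.connectedComponentsWithStats(red.astype(np.uint8))
for i in range(1,n):
    if st[i,4]>30: print("red",st[i],at(w,c[i][::-1],191))
for m in mark_of("spray_can",s)[:2]+mark_of("spray_can",t)[:0]: print(m["confidence"],at(s,m["point"],4))
for p in(s,t):
    for m in regions_of("paint_marker",p): print(round(m["confidence"],2),at(p,m["point"],71.5))
A=cv2.resize(s["img"][130:330,130:430],None,fx=2.6,fy=2.6); cv2.imwrite("pics/f.png",A[:,:,::-1])
```

```text
red [516 138  44  32 759] [716.6 249.9 191. ]
red [273 211  13  16 181] [517.2 196.2 191. ]
red [119 280  13  23 254] [382.3 129.5 191. ]
0.76 [520.9 187.6   4. ]
0.69 [391.4  12.1   4. ]
0.91 [343.2 217.8  71.5]
0.84 [ 445.5 -254.1   71.5]
0.88 [ 440.2 -245.5   71.5]
0.49 [344.5 185.8  71.5]
```

View pics/f.png

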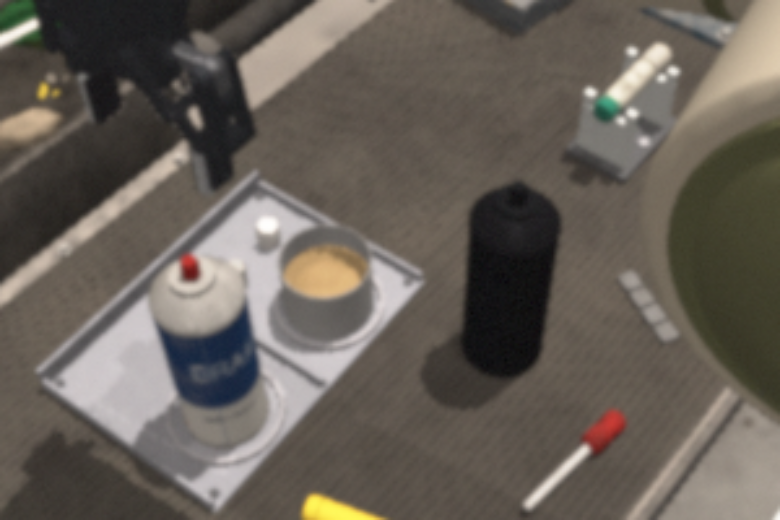

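The can stands upright in its rim with the nozzle at (517.2, 196.2), where it was at the start. The marker lies in both notches at crop (632,80), and the tin and nuts are in place.

```bash
python3 -c "
from rig import finish_job; print(finish_job())"
```

```text
the job is handed in; nothing more can be done
None
```

I handed the job in at about 32 s of the 72 s allowed, with no verdict returned. In the last images the marker lay centred in both notches of the rest. The can stood upright in its original left rim, within about 1 mm of where it started, and the tin and lug nuts looked unmoved.

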